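Tighten the ring collar of a media filter vessel with its tommy bar

ROBOT

A 6-joint arm with a two-finger parallel gripper is mounted at the origin on the work surface. World frame = base frame: x ahead of the robot, y to its left, z up, the work surface at z = 0. Lengths are in m, angles in rad, forces in N, time in s.
With the tool pointing down it reaches from about 0.325 to 0.9 m from the base axis. Payload 3.5 kg.
Tool frame: the origin (TCP) lies between the finger pads; the fingertips stand 17 mm ahead of it and the grasp point (between the pads) lies 2 mm behind it; z points along the fingers, x is the direction in which the jaws open and shut, and the axes are right-handed (so a half turn about z gives the same grasp; the last joint's range is limited). The gripper opens to 85 mm and grips with 20 to 120 N. Pads are 22 mm wide; open, the fingers measure 114 mm over their backs; the gripper's body (76 mm by 85 mm) begins 54 mm behind the grasp point. The pads swing forward as they close: fully open they stand 13 mm farther back than shut.
Start: joints at [-1.243, 0.276, -0.026, 1.268, 0, 1.467], TCP at [0.261, -0.568, 0.248] pointing down, gripper open.
Joint ranges: [-3.12, 3.12], [-0.85, 1.88], [-1.08, 1.24], [-1.95, 2.15], [-1.57, 1.53], [-3.14, 3.14]. Speed limits (rad/s): [2.57, 2.57, 3.14, 3.14, 3.14, 3.14].

INTERFACE

Orientations are given as a 3x3 rotation matrix whose columns are the frame's x, y, z axes.
In Python, from workcell import readout, imaging, finish_job, find_in, spot_point gives the robot as it stands.
- The arm moves only by the tool arm_command, never from a script. Its argument "plan" is a list that holds one entry, the list of rows, each a list of 7 numbers: the opening, from 0 (shut) to 1 (fully open), then the shift along the tool's x, y, z in m, then the turn, a rotation vector about the tool's x, y, z in degrees. A call has 1 to 12 rows; each row is the pose to reach, as a shift and turn from the pose commanded when the call began, along the tool's axes at that moment; what a row does not reach only later rows make up. A row lasts 1/8 s, in which the tool goes at most 62.5 mm and 10.7 degrees, less where a joint would pass 70% of its speed; a pose out of reach is approached as far as the arm can. A call with a gripper value outside its range is refused whole. The fingers move at their own pace and stop on an object; "force" is the grip in N (left out, the last holds). Time passes only in rows, so rows that repeat a pose let the fingers close. It gives the time, the measured TCP pose, the force and the opening at its end, in the units of the state.
- readout.get_state(): the state, without advancing time (a new reading comes with each control period).
- imaging.camera(name): name is "scene" or "top" or "wrist"; returns (picture, depth): 420x560x3 uint8, blue, green, red; 420x560 float32, m along the optical axis (not along the pixel's ray), 0 where there is no reading.
- imaging.camera_info(name): a dict with "intrinsics" (3x3 intrinsics, pixels), "k1" (the pictures are not rectified: a ray, as slopes to the right and down, at radius r is drawn at 1 + k1 r^2 times it, then the intrinsics apply), "camera_from_world" (4x4, takes a point from world to camera coordinates); the wrist camera has in their place "tool_from_camera" (4x4, takes a point from camera to tool coordinates, whose origin is the TCP and whose axes are the tool frame's). Camera axes: x right, y down, z forward; pixel columns grow to the right and rows downward; lengths in m; the calibration is good to about 2 mm. A picture is of the moment at which its call begins: read the wrist's pose just before it. camera_info takes no time and is no camera call.
- finish_job(): hands the job in, once; it reports no verdict.
Trained networks look in the newest picture that a camera, given by its name, has taken for a name from the list of things; names that differ only in an ending like _2 or _b are one class to them, and where a whole thing is asked for, a point or a joint stands for the part that bears it (a point fixed in the world has none). Each returns a list of dicts, best first, with "score" (0 to 1); they miss things now and then, are a little off and sometimes report something else, mostly with a low value. They report only what shows in the picture. A call takes as long as a camera call. They do not tell look-alikes from the thing itself.
- find_in(camera, name): "point" ([x, y, z] in m, in the coordinates of the camera as it stood for that picture, good to about 4 mm: the middle of the surface that is visible of it).
- spot_point(camera, name): "point" ([x, y, z] in m, in the coordinates of the camera as it stood for that picture, good to about 4 mm: a listed point, or the origin of a listed thing).
The state is a dict: "time_s": time; "q": joint angles; "dq": joint speeds; "joint_efforts": joint torques, N m; "tool_pos": TCP position; "tool_rot": TCP orientation; "force": force on the tool from outside, world axes, zero at the start; "wrist_torque": the same for the moment, N m; "grip_width": finger opening in m.
Only numpy, scipy, OpenCV 4.12 (cv2) and the standard library are available. Lean on these libraries where they do the work, as an engineer would, in place of code of your own. Each camera call takes 0.05 s, during which the arm holds its last target.

TASK

Take the tommy bar from its stand and use it, in one hole of the collar after another, to turn the collar clockwise (seen from above) until it is snug on its seal, without over-tightening it. Then stand the bar back upright in its stand. Turn the collar only with the bar, never with the gripper itself, and leave the other things on the bench where they are.

Things in the scene. Friction and masses are not known exactly. Their poses are not given: they have to be found in the camera images.
- vessel: Fixed round steel filter vessel, 156 mm across its foot, 129 mm high over its cover. Origin: centre of the underside, on the collar's axis; z up. A grey plastic C-shaped cover (radius 40 to 77 mm, upper face at 129 mm, underside 3 mm above the collar) hides the collar's holes except in an opening on the vessel's -x side. A steel lid with a 16 mm stub, 138 mm high, is in the middle.
- opening (a point): Middle of the cover's opening: 52 mm from the collar's axis towards the vessel's -x, at the height of the collar's upper face (120 mm). The opening reaches 58 degrees either side of this point, so a bar standing in a hole can swing only about 52 degrees either side of it before it meets an end of the cover; then it must be moved to another hole.
- collar: Threaded aluminium ring, 136 mm outside diameter, 20 mm high. Origin: on its vertical axis at its underside, 100 mm above the bench. Eight upright blind holes, 13 mm diameter, 15 mm deep, lie in its upper face on a circle of 52 mm radius, one on the collar's own +x axis, then every 45 degrees. Clockwise from above tightens; it stays at the same height. Loose turn left at the start: 105 to 130 degrees.
- collar_top (a point): Centre of the collar's upper face (on the axis, 120 mm above the bench). Sideways push needed at a hole (52 mm from here): 2 to 4 N while the collar is loose; it jumps to about 7 N where the collar meets its seal; snug is 10 to 14 N; beyond about 17 N is over-tight.
- seal (a joint): How far the collar has been tightened past first contact with its rubber seal, in rad of collar turn: 0 while the collar is loose, 0.06 needs about 10 N at a hole, over-tight from 0.22. The seal is springy (2.5 N m per rad on top of 0.35 N m of friction); friction holds it when let go, but it creeps back to about 0.14 if it was turned further.
- bar: Loose steel tommy bar, 90 mm long, 160 g, upright in its stand at the start. Origin: centre of its lower tip, z up along the bar. The lowest 38 mm is a round shank, 10 mm diameter with a tapered tip (5.6 mm across at the end, full size from 4 mm up); the upper 52 mm (38 to 90 mm from the tip) is a square head, 18 by 18 mm, its faces along the bar's x and y axes.
- bar_tip (a point): The lower end of the tommy bar (same point as the origin of bar).
- stand: Fixed white plastic block, 74 by 74 by 46 mm high, with one round upright hole of 14 mm diameter, 42 mm deep, in the middle of its top. Origin: centre of its underside.
- stand_hole (a point): Centre of the mouth of the stand's hole, 46 mm above the bench. With the bar home, its head rests on the block and its tip is 38 mm below this point.
- burner: Bystander: steel spirit burner, 80 mm across, 89 mm high; origin at the centre of its underside.
- jar_a: Bystander: clear culture jar with white lid, 66 mm across, 85 mm high; origin at the centre of its underside.
- jar_b: Bystander: a second such jar.
- jar_ring: Bystander: white plastic jar ring lying on the bench, 68 mm across, 18 mm high; origin at the centre of its underside.
Things that resemble listed ones, but are neither listed nor needed, are in the scene too. There is more than one size of the bar; the one meant has the size given above. Leave any green or yellow look-alike of the stand alone.

How it is judged:
By the outcome, as a careful person would: the job done as asked, in the order asked, and still so for the second after the job is handed in, with the robot touching nothing.
It also fails if it takes over 72 s, if anything falls off the work surface, if the arm or the gripper's body presses on something with over 40 N, if the wrist force passes 120 N, or if a joint passes its speed limit or range.

## Working session

There is one attempt and no reset: what is moved stays moved. The work goes in short steps, Python scripts to look and compute and a tool call to move; the robot and the scene stay as the last step left them, time stands still between calls to the robot, and variables do not carry over. Pictures are saved under pics/ and viewed, and the job is handed in when it is done.

Besides the shell and the picture viewer there is one more tool, called after "Call:" as name(argument=value, ...) on one line, values as JSON. arm_command: Moves the arm, as the interface text tells. Its arguments: {"type":"object","properties":{"plan":{"type":"array","items":{"type":"array","items":{"type":"array","items":{"type":"number"}}}},"force":{"type":"number"}},"required":["plan"]}

```bash
ls; mkdir -p pics
cat > h.py <<'E'
import numpy as np, cv2
from workcell import readout, imaging, find_in, spot_point
def st(): 
    s=readout.get_state(); return s
def cam(n,fn=None):
    s=readout.get_state(); p,d=imaging.camera(n)
    if fn: cv2.imwrite('pics/'+fn+'.png',p)
    i=imaging.camera_info(n); K=np.array(i['intrinsics']); k1=i['k1']
    if n=='wrist':
        T=np.eye(4);T[:3,:3]=s['tool_rot'];T[:3,3]=s['tool_pos'];W=T@np.array(i['tool_from_camera'])
    else: W=np.linalg.inv(np.array(i['camera_from_world']))
    return p,d,K,k1,W
def pts(c):
    p,d,K,k1,W=c
    v,u=np.mgrid[0:d.shape[0],0:d.shape[1]]
    uv=np.stack([u.ravel(),v.ravel()],1).astype(np.float64)[:,None]
    r=cv2.undistortPoints(uv,K,np.array([k1,0,0,0,0.]))[:,0]
    z=d.ravel()
    P=np.c_[r*z[:,None],z]@W[:3,:3].T+W[:3,3]
    P[z<=0]=np.nan
    return P.reshape(d.shape+(3,))
def proj(c,X):
    p,d,K,k1,W=c
    C=np.linalg.inv(W); x=C[:3,:3]@np.array(X)+C[:3,3]
    return cv2.projectPoints(x[None],np.zeros(3),np.zeros(3),K,np.array([k1,0,0,0,0.]))[0].ravel()
def toW(c,x): return c[4][:3,:3]@np.array(x)+c[4][:3,3]
E
python3 - <<'E'
from h import *
s=st(); print(s)
for n in('scene','top'):
    c=cam(n,n+'0')
    for o in ['vessel','bar','stand','burner','jar_a','jar_ring','collar']:
        print(n,o,[(round(r['score'],2),toW(c,r['point']).round(3).tolist(),proj(c,toW(c,r['point'])).round().tolist()) for r in find_in(n,o)])
E
```

```text
pics
{'time_s': 0.0, 'q': array([-1.24338840e+00,  2.77126304e-01, -2.78774996e-02,  1.26802946e+00,
       -1.95655609e-06,  1.46740644e+00]), 'dq': array([-8.13418479e-04,  2.11109735e-06, -9.45238994e-04, -1.02411090e-04,
        7.39275657e-05, -8.90593043e-04]), 'joint_efforts': array([-2.33322040e-03, -4.45512915e+01,  2.95199651e+01,  1.63921580e-02,
       -2.75620987e-04,  1.55171227e-05]), 'tool_pos': array([ 0.26075158, -0.56718466,  0.24716543]), 'tool_rot': array([[ 4.17595053e-01, -9.08632958e-01, -7.21228786e-04],
       [-9.08630519e-01, -4.17595613e-01,  2.11748029e-03],
       [-2.22519435e-03, -2.28918806e-04, -9.99997498e-01]]), 'force': array([ 0.15873795, -0.67800546,  1.18628561]), 'wrist_torque': array([ 0.00774037, -0.00149267,  0.02527565]), 'grip_width': 0.08530736590790386}
scene vessel [(0.71, [0.553, -0.128, 0.106], [248.0, 182.0])]
scene bar [(0.86, [0.554, 0.223, 0.088], [362.0, 243.0]), (0.78, [0.634, 0.158, 0.095], [319.0, 249.0])]
scene stand [(0.82, [0.691, 0.27, 0.048], [346.0, 304.0]), (0.71, [0.403, 0.144, 0.045], [364.0, 210.0]), (0.59, [0.546,
[... 458 characters left out ...]
7], [215.0, 218.0])]
top bar [(0.74, [0.613, 0.15, 0.124], [204.0, 179.0]), (0.62, [0.528, 0.125, 0.097], [215.0, 218.0]), (0.59, [0.534, 0.214, 0.126], [175.0, 213.0])]
top stand [(0.91, [0.384, 0.138, 0.045], [211.0, 281.0]), (0.77, [0.664, 0.264, 0.045], [161.0, 165.0]), (0.74, [0.528, 0.12, 0.049], [219.0, 220.0])]
top burner [(0.61, [0.72, 0.027, 0.047], [258.0, 143.0]), (0.46, [0.521, 0.126, 0.095], [215.0, 220.0])]
top jar_a [(0.76, [0.577, 0.379, 0.084], [107.0, 197.0]), (0.59, [0.593, -0.391, 0.083], [434.0, 191.0])]
top jar_ring [(0.58, [0.511, -0.158, 0.125], [339.0, 223.0]), (0.43, [0.382, -0.04, 0.015], [286.0, 282.0])]
top collar [(0.98, [0.478, -0.151, 0.116], [336.0, 238.0])]
```

View pics/scene0.png

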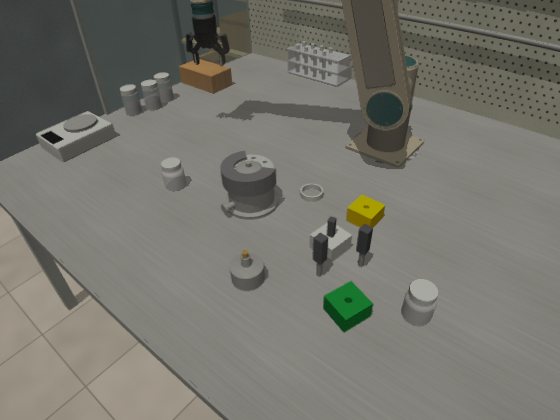

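View pics/top0.png

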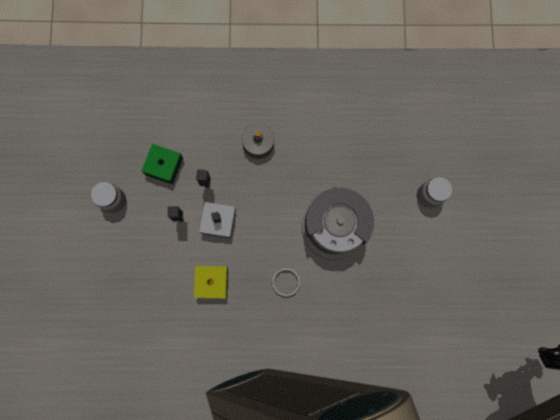

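Run:
```python
import cv2
t=cv2.imread('pics/top0.png'); s=cv2.imread('pics/scene0.png')
cv2.imwrite('pics/crop1.png',cv2.resize(t[130:310,120:400],None,fx=2.8,fy=2.8,interpolation=2))
cv2.imwrite('pics/crop2.png',cv2.resize(s[130:330,210:430],None,fx=3,fy=3,interpolation=2))
```

```text
(no output)
```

View pics/crop1.png

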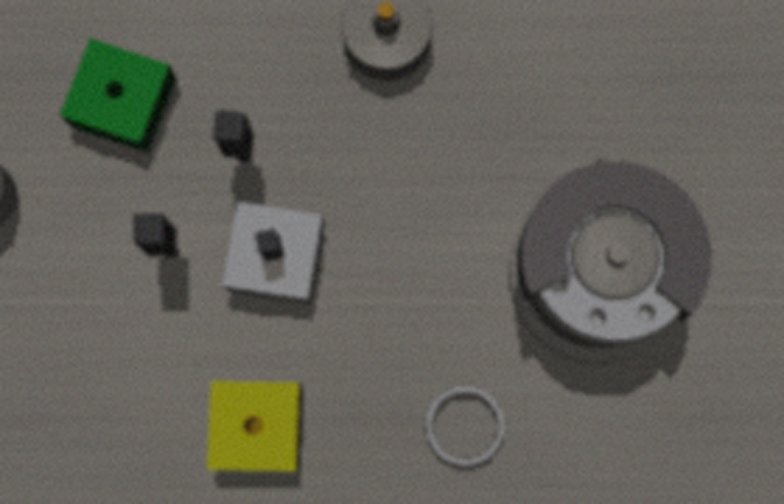

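View pics/crop2.png

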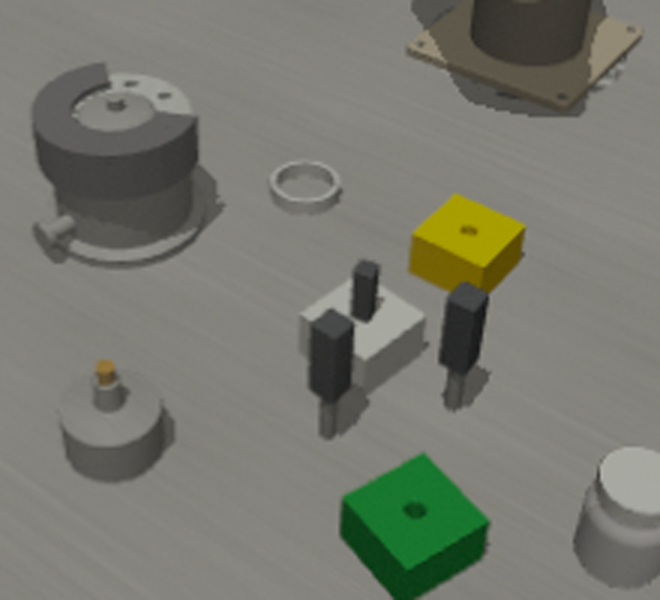

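Candidates for the bar:
- In the white stand, at top px (216,217), with its top at about 0.097 m.
- Two larger free-standing bars at (203,177) and (175,213), with tops at about 0.125 m. These are too big.

Stands: white (218,220), yellow (210,282) and green (161,163). I choose the bar in the white stand and measure it next.

Run:
```python
from h import *
c=cam('top'); P=pts(c)
def box(m,name):
    q=P[m][:,:2].astype(np.float32); print(name,len(q),q.mean(0).round(4),'z',np.median(P[m][:,2]).round(4),cv2.minAreaRect(q))
near=lambda x,y,r:(np.hypot(P[...,0]-x,P[...,1]-y)<r)
z=P[...,2]
box(near(.526,.125,.03)&(z>.09),'bartop')
box(near(.526,.125,.07)&(abs(z-.046)<.008),'standtop')
box(near(.613,.15,.03)&(z>.11),'big1')
box(near(.534,.214,.03)&(z>.11),'big2')
m=near(.511,-.155,.1)&(z>.1255)&(z<.132); 
box(m,'cover')
# circle fit of cover outline
q=P[m][:,:2]; h=cv2.convexHull(q.astype(np.float32)); print(cv2.minEnclosingCircle(h))
lid=near(.511,-.155,.03)&(z>.1335); box(lid,'stub')
```

```text
bartop 63 [0.5314 0.125 ] z 0.0985 ((0.5318596363067627, 0.1248784214258194), (0.017872292548418045, 0.017475351691246033), 11.633309364318848)
standtop 869 [0.5313 0.1248] z 0.0459 ((0.5322244763374329, 0.1253129541873932), (0.07449261844158173, 0.07471971213817596), 81.09141540527344)
big1 136 [0.6218 0.1545] z 0.1242 ((0.6231418251991272, 0.15513139963150024), (0.025737810879945755, 0.026392823085188866), 85.40290069580078)
big2 152 [0.5373 0.2183] z 0.1239 ((0.5375183820724487, 0.21870659291744232), (0.02548069693148136, 0.027252789586782455), 0.2798268795013428)
cover 1654 [ 0.537  -0.1615] z 0.1285 ((0.5307685136795044, -0.1617157757282257), (0.15320615470409393, 0.12549245357513428), 78.32470703125)
((0.5170423984527588, -0.15873156487941742), 0.07694131135940552)
stub 42 [ 0.5161 -0.1586] z 0.1382 ((0.5159616470336914, -0.158667653799057), (0.015328156761825085, 0.014001600444316864), 84.01974487304688)
```

```bash
cat >> h.py <<'E'
def plane(c,x0,y0,z,half=.09,s=.0004,fn=None):
    n=int(2*half/s)
    # image: up = +x, left = +y
    r,cc=np.mgrid[0:n,0:n]; X=x0+half-r*s; Y=y0+half-cc*s
    W=np.linalg.inv(c[4]); Q=np.stack([X,Y,np.full(X.shape,z)],-1).reshape(-1,3)
    uv=cv2.projectPoints(Q@W[:3,:3].T+W[:3,3],np.zeros(3),np.zeros(3),c[2],np.array([c[3],0,0,0,0.]))[0].reshape(n,n,2).astype(np.float32)
    im=cv2.remap(c[0],uv[...,0],uv[...,1],cv2.INTER_CUBIC)
    if fn: cv2.imwrite('pics/'+fn+'.png',im)
    return im
E
python3 - <<'E'
from h import *
c=cam('top'); P=pts(c); vx,vy=.5165,-.1587
im=plane(c,vx,vy,.12,fn='ves'); 
z=P[...,2]; r=np.hypot(P[...,0]-vx,P[...,1]-vy); a=np.degrees(np.arctan2(P[...,1]-vy,P[...,0]-vx))%360
g=cv2.cvtColor(im,cv2.COLOR_BGR2GRAY); 
for rr in (60,65,70):
    m=(abs(r-rr/1000)<.003)&(z<.1245)&(z>.11); print(rr,np.sort(a[m])[[0,-1]] , np.sort(a[m]).round()[::6])
pol=[]
for t in range(90,270):
    v=[]
    for rad in (.049,.052,.055):
        X,Y=rad*np.cos(np.radians(t)),rad*np.sin(np.radians(t)); v.append(g[int((.09-X)/.0004),int((.09-Y)/.0004)])
    pol.append((t,int(np.mean(v))))
print(pol[10:170:2])
E
```

```text
60 [ 11.02925914 310.66429109] [ 11. 118. 123. 129. 134. 139. 144. 148. 153. 158. 163. 169. 173. 178.
 184. 188. 193. 199. 203. 208. 214. 219. 225. 230.]
65 [ 12.21654375 345.50967004] [ 12. 116. 120. 123. 128. 133. 137. 140. 144. 148. 152. 155. 159. 163.
 167. 170. 176. 182. 188. 192. 196. 200. 205. 210. 215. 219. 223. 229.]
70 [ 15.40411713 343.19191293] [ 15. 118. 130. 146. 159. 181. 207. 231. 319.]
[(100, 78), (102, 79), (104, 79), (106, 79), (108, 79), (110, 77), (112, 75), (114, 73), (116, 78), (118, 78), (120, 80), (122, 88), (124, 107), (126, 123), (128, 134), (130, 137), (132, 135), (134, 135), (136, 133), (138, 134), (140, 134), (142, 133), (144, 133), (146, 134), (148, 134), (150, 135), (152, 133), (154, 121), (156, 105), (158, 97), (160, 99), (162, 101), (164, 95), (166, 91), (168, 92), (170, 106), (172, 123), (174, 137), (176, 136), (178, 131), (180, 134), (182, 135), (184, 134), (186, 134), (188, 134), (190, 134), (192, 134), (194, 134), (196, 133), (198, 131), (200, 125), (202, 121), (204, 119), (206, 115), (208, 98), (210, 78), (212, 73), (214, 93), (216, 119), (218, 132), (220, 136), (222, 136), (224, 134), (226, 125), (228, 102), (230, 74), (232, 63), (234, 69), (236, 76), (238, 76), (240, 75), (242, 77), (244, 76), (246, 74), (248, 75), (250, 76), (252, 77), (254, 77), (256, 76), (258, 75)]
```

View pics/ves.png

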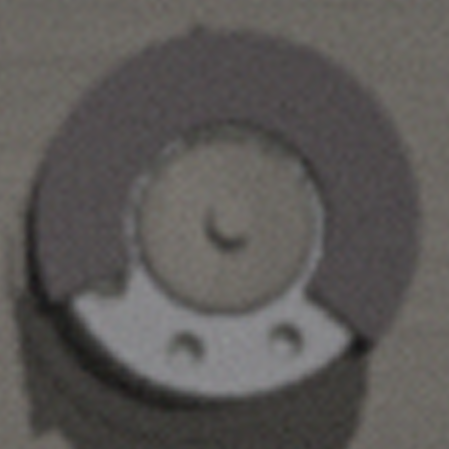

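Call:
arm_command(plan=[[[0.7,-0.258,-0.268,-0.02,0,0,7],[0.7,-0.516,-0.535,-0.02,0,0,14],[0.7,-0.516,-0.535,-0.02,0,0,14],[0.7,-0.516,-0.535,-0.02,0,0,14],[0.7,-0.516,-0.535,-0.02,0,0,14],[0.7,-0.516,-0.535,-0.02,0,0,14],[0.7,-0.516,-0.535,-0.02,0,0,14],[0.7,-0.516,-0.535,-0.02,0,0,14],[0.7,-0.516,-0.535,-0.02,0,0,14],[0.7,-0.516,-0.535,-0.02,0,0,14],[0.7,-0.516,-0.535,-0.02,0,0,14],[0.7,-0.516,-0.535,-0.02,0,0,14]]])

```text
time_s: 2.4
tool_pos: [0.5322, 0.1267, 0.2687]
tool_rot: [[0.186, -0.983, 0.001], [-0.983, -0.186, -0.0], [0.0, -0.001, -1.0]]
force: [0.1, 0.0, -0.6]
grip_width: 0.0599
```

Run:
```python
from h import *
print(readout.get_state()['tool_pos'])
c=cam('wrist','w1'); P=pts(c); z=P[...,2]
print('campos',c[4][:3,3])
def box(m,name):
    q=P[m][:,:2].astype(np.float32); print(name,len(q),q.mean(0).round(4),'z',np.median(P[m][:,2]).round(4),cv2.minAreaRect(q))
near=lambda x,y,r:(np.hypot(P[...,0]-x,P[...,1]-y)<r)
box(near(.532,.125,.025)&(abs(z-.098)<.006),'bar')
box(near(.532,.125,.06)&(abs(z-.046)<.006),'stand')
```

```text
[0.5322473  0.12666256 0.26865584]
campos [0.60672157 0.14116343 0.39463418]
bar 483 [0.5339 0.1273] z 0.098 ((0.533215343952179, 0.12717358767986298), (0.01819126307964325, 0.017873357981443405), 15.118748664855957)
stand 5352 [0.5356 0.1274] z 0.0461 ((0.5330585837364197, 0.12701094150543213), (0.07427453249692917, 0.07455248385667801), 81.13133239746094)
```

View pics/w1.png

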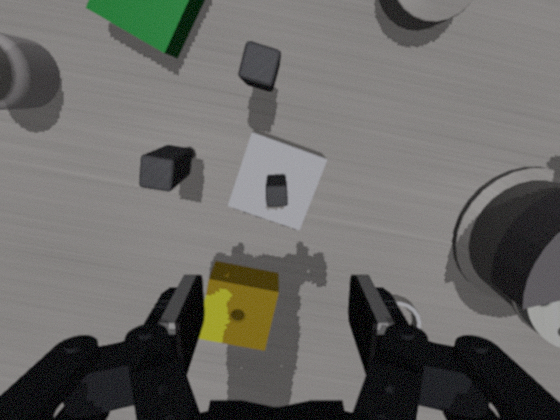

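Call:
arm_command(plan=[[[0.6,0,0,0.06,0,0,-3],[0.6,0,0,0.12,0,0,-3],[0.6,0,0,0.17,0,0,-3],[0.6,0,0,0.194,0,0,-3],[0.6,0,0,0.194,0,0,-3],[0.0,0,0,0.194,0,0,-3],[0.0,0,0,0.194,0,0,-3],[0.0,0,0,0.194,0,0,-3],[0.0,0,0,0.194,0,0,-3],[0.0,0,0,0.194,0,0,-3],[0.0,0,0,0.194,0,0,-3],[0.0,0,0,0.194,0,0,-3]]], force=60)

```text
time_s: 3.95
tool_pos: [0.5334, 0.1247, 0.0764]
tool_rot: [[0.237, -0.972, 0.004], [-0.972, -0.237, 0.001], [0.0, -0.004, -1.0]]
force: [-0.7, 0.6, 6.5]
grip_width: 0.017
```

Call:
arm_command(plan=[[[0.0,0,0,0,0,0,0],[0.0,0,0,0,0,0,0],[0.0,0,0,-0.02,0,0,0],[0.0,0,0,-0.045,0,0,0],[0.0,0,0,-0.09,0,0,0],[0.0,0,0,-0.14,0,0,0],[0.0,0,0,-0.175,0,0,0],[0.0,0,0,-0.175,0,0,0]]], force=100)

```text
time_s: 4.95
tool_pos: [0.5339, 0.1245, 0.2531]
tool_rot: [[0.237, -0.972, 0.008], [-0.972, -0.237, 0.001], [0.001, -0.008, -1.0]]
force: [-0.3, -0.2, -1.4]
grip_width: 0.0168
```

Run:
```python
from h import *
s=readout.get_state();print(s['tool_pos'],s['force'],s['wrist_torque'],s['tool_rot'])
R=s['tool_rot'];c=cam('wrist','w2'); cs=cam('scene','s2'); ct=cam('top','t2')
P=pts(cs); 
for cc,n in((cs,'s'),(ct,'t')):
    P=pts(cc);m=np.hypot(P[...,0]-s['tool_pos'][0],P[...,1]-s['tool_pos'][1])<.03
    m&=(P[...,2]<s['tool_pos'][2]+.0)&(P[...,2]>.13); q=P[m]
    for z in np.arange(.13,.26,.01):
        k=q[abs(q[:,2]-z)<.005]
        if len(k): print(n,z.round(3),len(k),k.mean(0).round(4), np.ptp(k[:,:2],axis=0).round(4))
cv2.imwrite('pics/s2c.png',cv2.resize(cs[0][100:320,230:450],None,fx=2.7,fy=2.7,interpolation=2))
```

```text
[0.53390236 0.1245469  0.25306335] [-0.33627532 -0.17944602 -1.38210777] [0.0077026  0.00052384 0.03108392] [[ 2.36540404e-01 -9.71591769e-01  7.62051193e-03]
 [-9.71620882e-01 -2.36542821e-01  5.95547980e-04]
 [ 1.22394788e-03 -7.54511969e-03 -9.99970786e-01]]
s 0.18 1 [0.5353 0.1251 0.1814] [0. 0.]
s 0.19 17 [0.5376 0.1255 0.1908] [0.0072 0.0086]
s 0.2 16 [0.5376 0.1259 0.2002] [0.0079 0.0079]
s 0.21 15 [0.5383 0.1262 0.2105] [0.0058 0.0065]
s 0.22 16 [0.5408 0.1276 0.2219] [0.0171 0.0158]
s 0.23 38 [0.5425 0.1267 0.2304] [0.0143 0.0266]
s 0.24 64 [0.5429 0.126  0.2409] [0.0166 0.0391]
s 0.25 66 [0.5409 0.1278 0.2491] [0.0252 0.0446]
t 0.24 2 [0.5279 0.1027 0.2437] [0.002  0.0041]
t 0.25 2 [0.5264 0.1035 0.2465] [0.0079 0.0061]
```

View pics/s2c.png

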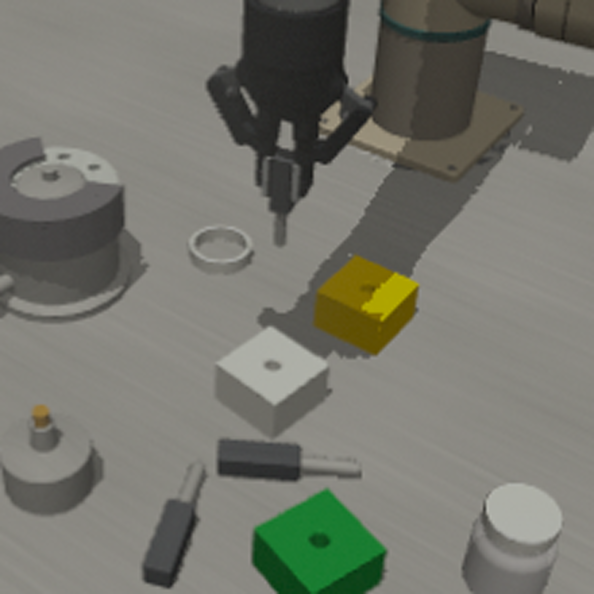

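View pics/w2.png

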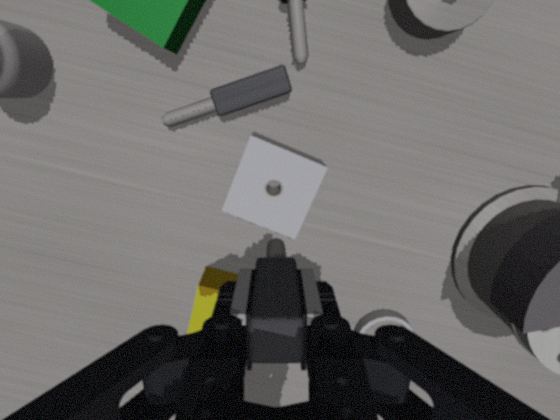

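Both larger look-alike bars are now lying down in this view, at crop (260,460) and (175,525). They were upright before I descended, so something in the grasp move must have tipped them. I'll do the main job first and decide what to do about them afterwards. The right bar is held straight, with its tip at z≈0.184. Next I go above the hole at 207°.

Call:
arm_command(plan=[[[0.0,0.06,0.028,0,0,0,0],[0.0,0.115,0.055,0,0,0,0],[0.0,0.17,0.081,0,0,0,0],[0.0,0.226,0.107,0,0,0,0],[0.0,0.265,0.126,0,0,0,0],[0.0,0.283,0.134,0,0,0,0],[0.0,0.283,0.134,0,0,0,0],[0.0,0.283,0.134,0,0,0,0]]])

```text
time_s: 6.1
tool_pos: [0.4675, -0.1813, 0.2478]
tool_rot: [[0.237, -0.972, -0.003], [-0.972, -0.237, 0.002], [-0.002, 0.002, -1.0]]
force: [0.0, 0.8, -2.6]
grip_width: 0.0167
```

Run:
```python
from h import *
s=readout.get_state();print(s['tool_pos'],s['force'],s['wrist_torque'])
c=cam('wrist','w3'); cs=cam('scene','s3')
P=pts(c); z=P[...,2]
near=lambda x,y,r:(np.hypot(P[...,0]-x,P[...,1]-y)<r)
m=near(.5165,-.1587,.03)&(abs(z-.1385)<.003); q=P[m]; print('stub',len(q),q.mean(0))
m=near(.5165,-.1587,.09)&(abs(z-.129)<.003); q=P[m][:,:2].astype(np.float32); print('cover',len(q),cv2.minEnclosingCircle(q))
plane(c,.5165,-.1587,.12,fn='ves3')
cv2.imwrite('pics/s3c.png',cv2.resize(cs[0][80:240,180:340],None,fx=3.6,fy=3.6,interpolation=2))
P=pts(cs);m=np.hypot(P[...,0]-s['tool_pos'][0],P[...,1]-s['tool_pos'][1])<.03
q=P[m&(P[...,2]<.23)]
for zz in np.arange(.14,.26,.01):
    k=q[abs(q[:,2]-zz)<.005]
    if len(k): print(zz.round(3),len(k),k.mean(0).round(4))
print(cs[4][:3,3])
```

```text
[ 0.46754725 -0.18134926  0.24780871] [ 0.01645827  0.81868597 -2.6413806 ] [-0.03700725 -0.0668118   0.00998529]
stub 506 [ 0.51680642 -0.1575018   0.13820759]
cover 25934 ((0.5170522332191467, -0.15761059522628784), 0.07733095437288284)
0.18 3 [ 0.47   -0.1794  0.1824]
0.19 9 [ 0.4723 -0.1777  0.1906]
0.2 13 [ 0.4707 -0.1785  0.1997]
0.21 14 [ 0.4705 -0.1781  0.2099]
0.22 17 [ 0.4724 -0.1755  0.2219]
0.23 15 [ 0.4763 -0.1763  0.2275]
[1.15632518 0.5017438  0.73792867]
```

View pics/w3.png

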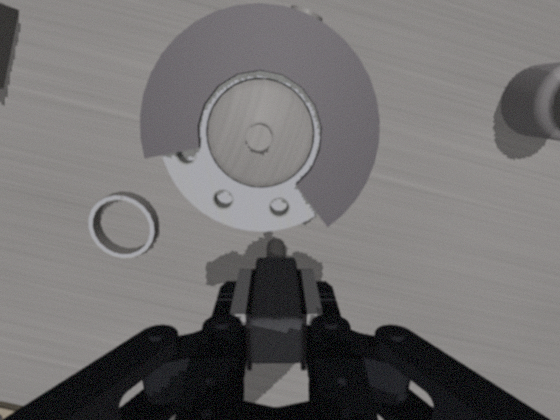

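View pics/ves3.png

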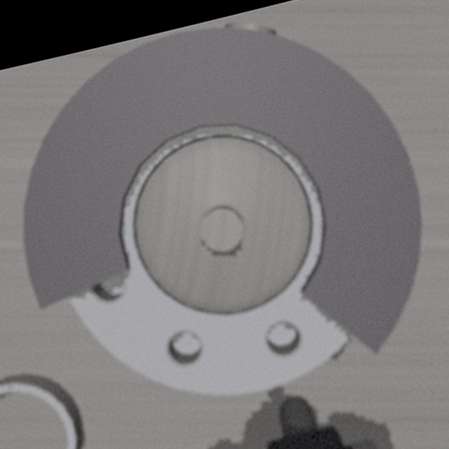

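View pics/s3c.png

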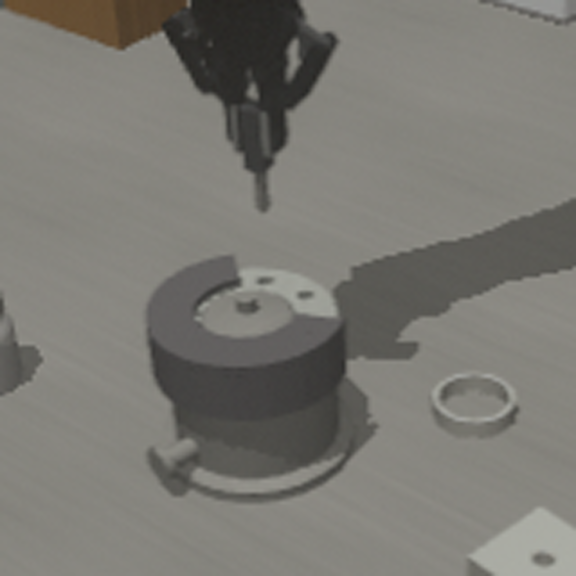

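Call:
arm_command(plan=[[[0.0,0,0,0,0,0,0],[0.0,0,0,0,0,0,0]]])

```text
time_s: 6.45
tool_pos: [0.4685, -0.1817, 0.2494]
tool_rot: [[0.238, -0.971, 0.0], [-0.971, -0.238, -0.0], [0.0, -0.0, -1.0]]
force: [-0.6, -0.2, -1.8]
grip_width: 0.017
```

Call:
arm_command(plan=[[[0.0,0.0013,-0.0024,0.025,0,0,0],[0.0,0.0013,-0.0024,0.045,0,0,0],[0.0,0.0013,-0.0024,0.055,0,0,0],[0.0,0.0013,-0.0024,0.06,0,0,0],[0.0,0.0013,-0.0024,0.064,0,0,0],[0.0,0.0013,-0.0024,0.066,0,0,0],[0.0,0.0013,-0.0024,0.066,0,0,0]]])

```text
time_s: 7.32
tool_pos: [0.4712, -0.1831, 0.1836]
tool_rot: [[0.237, -0.972, 0.0], [-0.972, -0.237, -0.0], [0.0, -0.0, -1.0]]
force: [-0.1, 0.1, -1.5]
grip_width: 0.0169
```

Run:
```python
from h import *
s=readout.get_state();print(s['tool_pos'],s['force'],s['wrist_torque'])
c=cam('wrist','w4'); cs=cam('scene','s4')
cv2.imwrite('pics/s4c.png',cv2.resize(np.vstack([cs[0][120:230,200:310]]),None,fx=5,fy=5,interpolation=2))
cv2.imwrite('pics/w4c.png',cv2.resize(c[0][120:300,200:380],None,fx=3,fy=3,interpolation=2))
```

```text
[ 0.47120238 -0.18311821  0.18359552] [-0.06184171  0.11436408 -1.49370588] [0.01948672 0.04686654 0.01845144]
```

View pics/s4c.png

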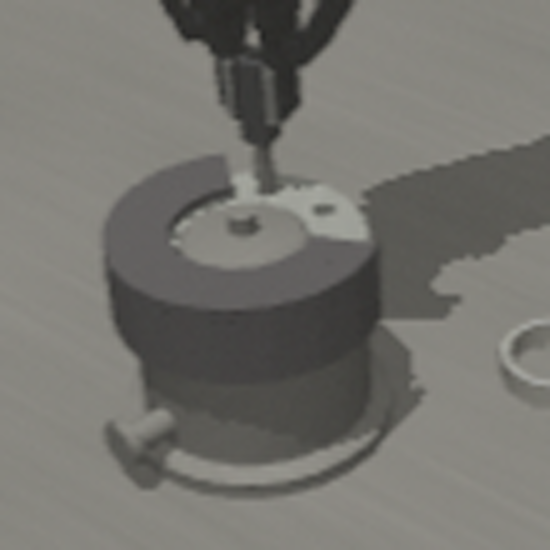

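View pics/w4c.png

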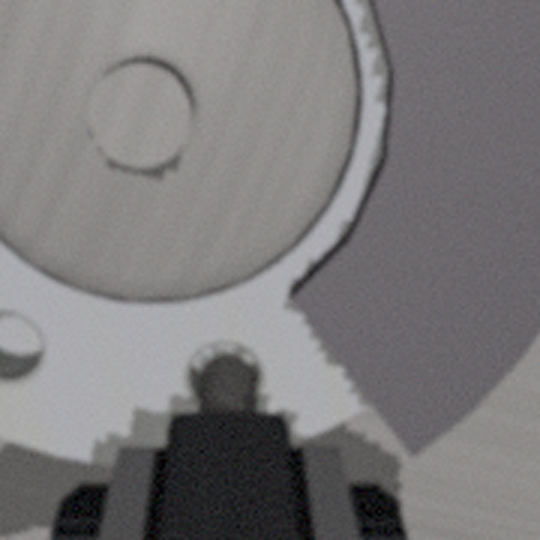

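Call:
arm_command(plan=[[[0.0,0,0,0.003,0,0,0],[0.0,0,0,0.006,0,0,0],[0.0,0,0,0.008,0,0,0],[0.0,0,0,0.008,0,0,0],[0.0,0,0,0.008,0,0,0]]])

```text
time_s: 8.05
tool_pos: [0.471, -0.183, 0.1753]
tool_rot: [[0.237, -0.972, 0.0], [-0.972, -0.237, -0.0], [0.0, 0.0, -1.0]]
force: [0.1, 0.1, -1.1]
grip_width: 0.0171
```

```bash
cat > arc.py <<'E'
import sys,numpy as np
from h import *
# usage: arc.py a0 a1 a2 ... angles (deg)
s=readout.get_state(); print(s['time_s'],s['tool_pos'].round(4),s['force'].round(2),s['wrist_torque'].round(3))
C=np.array([.517,-.158]); d=s['tool_pos'][:2]-C; print('ang',np.degrees(np.arctan2(d[1],d[0]))%360,'r',np.hypot(*d), 'tilt',s['tool_rot'][:,2].round(4))
R=s['tool_rot']
for a in map(float,sys.argv[1:]):
    t=C+.052*np.array([np.cos(np.radians(a)),np.sin(np.radians(a))])
    w=np.r_[t-s['tool_pos'][:2],0]; l=R.T@w; print(a,l.round(4))
E
python3 arc.py 206 201 195 188 181 174 167 160 153 146 140 135 130 125
```

```text
8.05 [ 0.471  -0.183   0.1753] [ 0.1   0.13 -1.07] [-0.011 -0.    -0.041]
ang 208.55163043632498 r 0.052326717216729386 tilt [ 0. -0. -1.]
206.0 [-0.0023  0.0002 -0.    ]
201.0 [-0.0068  0.001  -0.    ]
195.0 [-0.0122  0.0014 -0.    ]
188.0 [-0.0186  0.0012 -0.    ]
181.0 [-0.0248  0.0002 -0.    ]
174.0 [-0.0309 -0.0016 -0.    ]
167.0 [-0.0368 -0.0041 -0.    ]
160.0 [-0.0423 -0.0073 -0.    ]
153.0 [-0.0473 -0.0111 -0.    ]
146.0 [-0.0519 -0.0156 -0.    ]
140.0 [-0.0553 -0.0198 -0.    ]
135.0 [-0.0579 -0.0235 -0.    ]
130.0 [-0.06   -0.0275 -0.    ]
125.0 [-0.0619 -0.0317 -0.    ]
```

In the hole with no side load. I make the first part of the swing and then check the forces.

Call:
arm_command(plan=[[[0.0,-0.0023,0.0002,0,0,0,0],[0.0,-0.0068,0.001,0,0,0,0],[0.0,-0.0122,0.0014,0,0,0,0],[0.0,-0.0186,0.0012,0,0,0,0],[0.0,-0.0248,0.0002,0,0,0,0],[0.0,-0.0309,-0.0016,0,0,0,0]]])

```text
time_s: 8.8
tool_pos: [0.4656, -0.1525, 0.1758]
tool_rot: [[0.237, -0.972, 0.001], [-0.972, -0.237, -0.001], [0.001, -0.001, -1.0]]
force: [1.9, -4.0, -1.6]
grip_width: 0.0169
```

```bash
python3 arc.py 167 160 153 146 140 135 130 125
```

```text
8.8 [ 0.4656 -0.1525  0.1758] [ 1.93 -4.   -1.63] [-0.826 -0.537 -0.036]
ang 173.91700641644172 r 0.05165532780776173 tilt [ 9.0e-04 -1.1e-03 -1.0e+00]
167.0 [-0.0059 -0.0021 -0.    ]
160.0 [-0.0114 -0.0053 -0.    ]
153.0 [-0.0164 -0.0092 -0.    ]
146.0 [-0.021  -0.0136 -0.    ]
140.0 [-0.0244 -0.0178 -0.    ]
135.0 [-0.027  -0.0216 -0.    ]
130.0 [-0.0291 -0.0256 -0.    ]
125.0 [-0.031  -0.0297 -0.    ]
```

Call:
arm_command(plan=[[[0.0,-0.0059,-0.0021,0,0,0,0],[0.0,-0.0114,-0.0053,0,0,0,0],[0.0,-0.0164,-0.0092,0,0,0,0],[0.0,-0.021,-0.0136,0,0,0,0],[0.0,-0.0244,-0.0178,0,0,0,0],[0.0,-0.027,-0.0216,0,0,0,0],[0.0,-0.0291,-0.0256,0,0,0,0],[0.0,-0.031,-0.0297,0,0,0,0],[0.0,-0.031,-0.0297,0,0,0,0]]])

```text
time_s: 9.93
tool_pos: [0.4869, -0.115, 0.1751]
tool_rot: [[0.237, -0.972, -0.0], [-0.972, -0.237, 0.001], [-0.001, -0.0, -1.0]]
force: [0.6, -3.7, -1.7]
grip_width: 0.0169
```

```bash
python3 arc.py 127
python3 - <<'E'
from h import *
c=cam('wrist','w5'); plane(c,.517,-.158,.12,fn='ves5')
E
```

```text
9.925 [ 0.4869 -0.115   0.1751] [ 0.6  -3.74 -1.67] [-0.899 -0.205 -0.019]
ang 124.95276766429072 r 0.05250053538220893 tilt [-1.e-04  1.e-03 -1.e+00]
127.0 [ 0.0012  0.0015 -0.    ]
```

View pics/ves5.png

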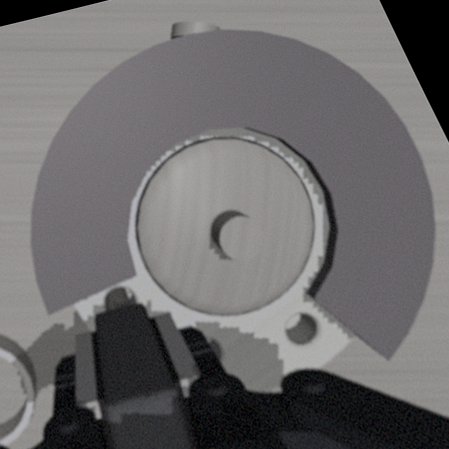

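Call:
arm_command(plan=[[[0.0,0.0012,0.0015,0,0,0,0],[0.0,0.0012,0.0015,-0.01,0,0,0],[0.0,0.0012,0.0015,-0.036,0,0,0],[0.0,0.0012,0.0015,-0.04,0,0,0],[0.0,0.03,0.013,-0.04,0,0,0],[0.0,0.06,0.025,-0.04,0,0,0],[0.0,0.0695,0.0287,-0.04,0,0,0],[0.0,0.0695,0.0287,-0.04,0,0,0],[0.0,0.0695,0.0287,-0.03,0,0,0],[0.0,0.0695,0.0287,-0.022,0,0,0],[0.0,0.0695,0.0287,-0.017,0,0,0],[0.0,0.0695,0.0287,-0.017,0,0,0]]])

```text
time_s: 11.48
tool_pos: [0.4749, -0.1892, 0.1915]
tool_rot: [[0.237, -0.972, -0.001], [-0.972, -0.237, 0.001], [-0.001, 0.001, -1.0]]
force: [-0.2, -0.7, -1.6]
grip_width: 0.0165
```

```bash
python3 arc.py 217
python3 - <<'E'
from h import *
c=cam('wrist','w6'); plane(c,.517,-.158,.12,fn='ves6')
cv2.imwrite('pics/w6c.png',cv2.resize(c[0][120:300,200:380],None,fx=3,fy=3,interpolation=2))
E
```

```text
11.475 [ 0.4749 -0.1892  0.1915] [-0.2  -0.67 -1.58] [-0.003  0.007  0.013]
ang 216.50000951356012 r 0.052379345718281525 tilt [-1.3e-03  8.0e-04 -1.0e+00]
217.0 [ 0.0003 -0.0005 -0.    ]
```

View pics/w6c.png

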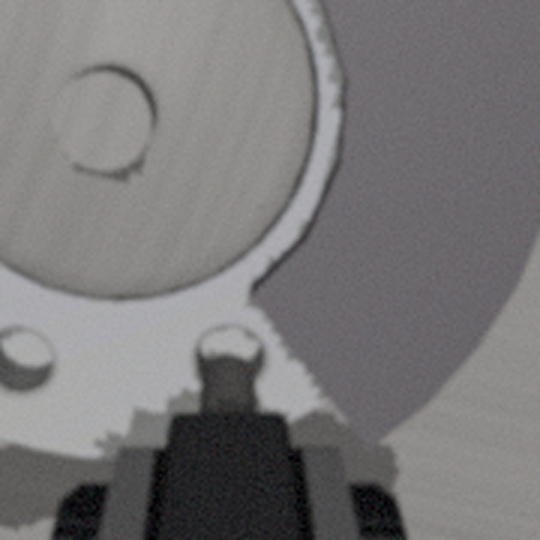

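Call:
arm_command(plan=[[[0.0,0.0003,-0.0005,0.005,0,0,0],[0.0,0.0003,-0.0005,0.009,0,0,0],[0.0,0.0003,-0.0005,0.0125,0,0,0],[0.0,0.0003,-0.0005,0.016,0,0,0],[0.0,0.0003,-0.0005,0.016,0,0,0]]])

```text
time_s: 12.15
tool_pos: [0.4756, -0.1898, 0.1759]
tool_rot: [[0.236, -0.972, -0.001], [-0.972, -0.236, 0.0], [-0.001, 0.001, -1.0]]
force: [-0.4, 0.6, -1.4]
grip_width: 0.0167
```

```bash
python3 arc.py 214 210 206 202 198 195
```

```text
12.15 [ 0.4756 -0.1898  0.1759] [-0.42  0.62 -1.42] [ 0.028  0.023 -0.003]
ang 217.53009024038656 r 0.05220503620685583 tilt [-7.e-04  4.e-04 -1.e+00]
214.0 [-0.0031  0.001   0.    ]
210.0 [-0.0065  0.0022  0.    ]
206.0 [-0.01    0.0031  0.    ]
202.0 [-0.0136  0.0037  0.    ]
198.0 [-0.0172  0.0041  0.    ]
195.0 [-0.0199  0.0042  0.    ]
```

Call:
arm_command(plan=[[[0.0,-0.0031,0.001,0,0,0,0],[0.0,-0.0065,0.0022,0,0,0,0],[0.0,-0.01,0.0031,0,0,0,0],[0.0,-0.0136,0.0037,0,0,0,0],[0.0,-0.0172,0.0041,0,0,0,0],[0.0,-0.019,0.0042,0,0,0,0],[0.0,-0.0199,0.0042,0,0,0,0]]])

```text
time_s: 13.02
tool_pos: [0.4674, -0.1716, 0.1767]
tool_rot: [[0.237, -0.972, 0.001], [-0.972, -0.237, -0.001], [0.001, -0.0, -1.0]]
force: [2.8, -2.2, -1.0]
grip_width: 0.0165
```

```bash
python3 arc.py 192 189 186 183
```

```text
13.025 [ 0.4674 -0.1716  0.1767] [ 2.79 -2.18 -1.01] [-0.515 -0.61  -0.018]
ang 195.36968751351205 r 0.05148222509866663 tilt [ 6.e-04 -5.e-04 -1.e+00]
192.0 [-0.003   0.0005 -0.    ]
189.0 [-0.0058  0.0004 -0.    ]
186.0 [-0.0085  0.0001 -0.    ]
183.0 [-0.0112 -0.0004 -0.    ]
```

Call:
arm_command(plan=[[[0.0,-0.003,0.0005,0,0,0,0],[0.0,-0.0045,0.0005,0,0,0,0],[0.0,-0.0045,0.0005,0,0,0,0]]])

```text
time_s: 13.4
tool_pos: [0.4652, -0.1671, 0.1763]
tool_rot: [[0.237, -0.972, -0.001], [-0.972, -0.237, 0.0], [-0.0, 0.001, -1.0]]
force: [1.7, -1.4, -0.1]
grip_width: 0.0168
```

```bash
cat >> arc.py <<'E'
a=np.arctan2(d[1],d[0]); F=s['force'][:2]
print('TANG',-(F@[np.sin(a),-np.cos(a)]).round(2),'RAD',(F@[np.cos(a),np.sin(a)]).round(2))
E
python3 arc.py 188 186 184 182 180 178
```

```text
13.4 [ 0.4652 -0.1671  0.1763] [ 1.65 -1.45 -0.1 ] [-0.419 -0.492  0.004]
ang 189.9636516415977 r 0.052565035555078576 tilt [-6.e-04  3.e-04 -1.e+00]
188.0 [-0.0017 -0.0007  0.    ]
186.0 [-0.0035 -0.0009  0.    ]
184.0 [-0.0053 -0.0012  0.    ]
182.0 [-0.0071 -0.0015  0.    ]
180.0 [-0.0089 -0.0019  0.    ]
178.0 [-0.0106 -0.0024  0.    ]
TANG 1.71 RAD -1.38
```

Call:
arm_command(plan=[[[0.0,-0.0017,-0.0004,0,0,0,0],[0.0,-0.0035,-0.0006,0,0,0,0],[0.0,-0.0053,-0.0009,0,0,0,0],[0.0,-0.0053,-0.0009,0,0,0,0]]])

```text
time_s: 13.9
tool_pos: [0.465, -0.1617, 0.1762]
tool_rot: [[0.237, -0.972, -0.0], [-0.972, -0.237, 0.0], [-0.001, 0.0, -1.0]]
force: [0.6, -2.1, -0.1]
grip_width: 0.0168
```

```bash
python3 arc.py 182 180 178 176 174
```

```text
13.9 [ 0.465  -0.1617  0.1762] [ 0.56 -2.09 -0.11] [-0.48  -0.32  -0.056]
ang 184.0300644171609 r 0.052125705652072384 tilt [-3.e-04  4.e-04 -1.e+00]
182.0 [-0.0018 -0.0005  0.    ]
180.0 [-0.0036 -0.0009  0.    ]
178.0 [-0.0053 -0.0013  0.    ]
176.0 [-0.0071 -0.0018  0.    ]
174.0 [-0.0088 -0.0024  0.    ]
TANG 2.12 RAD -0.41
```

Call:
arm_command(plan=[[[0.0,-0.0018,-0.0005,0,0,0,0],[0.0,-0.0036,-0.0009,0,0,0,0],[0.0,-0.0036,-0.0009,0,0,0,0],[0.0,-0.0036,-0.0009,0,0,0,0]]])

```text
time_s: 14.4
tool_pos: [0.4651, -0.158, 0.1762]
tool_rot: [[0.237, -0.972, -0.0], [-0.972, -0.237, 0.001], [-0.001, 0.0, -1.0]]
force: [1.2, -0.8, -0.8]
grip_width: 0.0169
```

```bash
python3 arc.py 178 176 174 172 170
```

```text
14.4 [ 0.4651 -0.158   0.1762] [ 1.19 -0.81 -0.81] [-0.426 -0.334  0.05 ]
ang 179.99990577794273 r 0.05192372408075145 tilt [-3.e-04  6.e-04 -1.e+00]
178.0 [-0.0018 -0.0004  0.    ]
176.0 [-0.0035 -0.0009  0.    ]
174.0 [-0.0052 -0.0015  0.    ]
172.0 [-0.0069 -0.0021  0.    ]
170.0 [-0.0086 -0.0028  0.    ]
TANG 0.81 RAD -1.19
```

Call:
arm_command(plan=[[[0.0,-0.0018,-0.0004,0,0,0,0],[0.0,-0.0035,-0.0009,0,0,0,0],[0.0,-0.0035,-0.0009,0,0,0,0],[0.0,-0.0035,-0.0009,0,0,0,0]]])

```text
time_s: 14.9
tool_pos: [0.4651, -0.1545, 0.1763]
tool_rot: [[0.237, -0.972, -0.0], [-0.972, -0.237, 0.0], [-0.0, 0.0, -1.0]]
force: [1.4, -2.0, -1.3]
grip_width: 0.0168
```

```bash
cat >> arc.py <<'E'
t=s['wrist_torque']/.225; Ft=np.array([-t[1],t[0]])
print('from torque TANG',-(Ft@[np.sin(a),-np.cos(a)]).round(2))
E
python3 arc.py 174.5 173 171.5 170 168 166
```

```text
14.9 [ 0.4651 -0.1545  0.1763] [ 1.37 -2.04 -1.32] [-0.552 -0.373 -0.082]
ang 176.11701163197037 r 0.05197149413903756 tilt [-2.e-04  3.e-04 -1.e+00]
174.5 [-0.0014 -0.0004  0.    ]
173.0 [-0.0027 -0.0009  0.    ]
171.5 [-0.0039 -0.0014  0.    ]
170.0 [-0.0052 -0.0019  0.    ]
168.0 [-0.0069 -0.0027  0.    ]
166.0 [-0.0085 -0.0035  0.    ]
TANG 1.94 RAD -1.51
from torque TANG 2.34
```

Call:
arm_command(plan=[[[0.0,-0.0014,-0.0004,0,0,0,0],[0.0,-0.0027,-0.0009,0,0,0,0],[0.0,-0.0027,-0.0009,0,0,0,0],[0.0,-0.0027,-0.0009,0,0,0,0]]])

```text
time_s: 15.4
tool_pos: [0.4654, -0.1517, 0.1763]
tool_rot: [[0.237, -0.972, -0.0], [-0.972, -0.237, 0.0], [-0.0, 0.0, -1.0]]
force: [1.2, -1.2, -1.4]
grip_width: 0.0167
```

```bash
python3 arc.py 171.5 170 168.5 167 165.5 164 162
```

```text
15.4 [ 0.4654 -0.1517  0.1763] [ 1.18 -1.22 -1.42] [-0.542 -0.389  0.011]
ang 173.0114075305624 r 0.05197967624302203 tilt [-2.e-04  3.e-04 -1.e+00]
171.5 [-0.0013 -0.0005  0.    ]
170.0 [-0.0025 -0.001   0.    ]
168.5 [-0.0038 -0.0016  0.    ]
167.0 [-0.005  -0.0022  0.    ]
165.5 [-0.0062 -0.0028  0.    ]
164.0 [-0.0074 -0.0035  0.    ]
162.0 [-0.009  -0.0044  0.    ]
TANG 1.06 RAD -1.32
from torque TANG 2.18
```

Call:
arm_command(plan=[[[0.0,-0.0013,-0.0005,0,0,0,0],[0.0,-0.0025,-0.001,0,0,0,0],[0.0,-0.0025,-0.001,0,0,0,0],[0.0,-0.0025,-0.001,0,0,0,0]]])

```text
time_s: 15.9
tool_pos: [0.4658, -0.149, 0.1763]
tool_rot: [[0.237, -0.972, -0.0], [-0.972, -0.237, 0.0], [-0.0, 0.0, -1.0]]
force: [2.0, -1.9, -1.3]
grip_width: 0.017
```

```bash
python3 arc.py 168.5 167 165.5 164 162
```

```text
15.9 [ 0.4658 -0.149   0.1763] [ 2.04 -1.9  -1.31] [-0.531 -0.403 -0.022]
ang 170.05944253583286 r 0.051979781939165415 tilt [-1.e-04  3.e-04 -1.e+00]
168.5 [-0.0013 -0.0006  0.    ]
167.0 [-0.0025 -0.0012  0.    ]
165.5 [-0.0037 -0.0018  0.    ]
164.0 [-0.0049 -0.0024  0.    ]
162.0 [-0.0065 -0.0034  0.    ]
TANG 1.52 RAD -2.33
from torque TANG 2.02
```

Call:
arm_command(plan=[[[0.0,-0.0013,-0.0006,0,0,0,0],[0.0,-0.0025,-0.0012,0,0,0,0],[0.0,-0.0025,-0.0012,0,0,0,0],[0.0,-0.0025,-0.0012,0,0,0,0]]])

```text
time_s: 16.4
tool_pos: [0.4665, -0.1465, 0.1763]
tool_rot: [[0.237, -0.972, 0.0], [-0.972, -0.237, -0.0], [0.0, 0.0, -1.0]]
force: [1.3, -3.0, -1.0]
grip_width: 0.0164
```

```bash
python3 arc.py 165.5 164 162.5 161
python3 - <<'E'
from h import *
c=cam('wrist','w7'); plane(c,.517,-.158,.12,fn='ves7')
E
```

```text
16.4 [ 0.4665 -0.1465  0.1763] [ 1.33 -3.03 -0.98] [-0.809 -0.358 -0.02 ]
ang 167.17482983910878 r 0.051820618818988196 tilt [ 0.e+00 -2.e-04 -1.e+00]
165.5 [-0.0014 -0.0005 -0.    ]
164.0 [-0.0026 -0.0012 -0.    ]
162.5 [-0.0038 -0.0019 -0.    ]
161.0 [-0.005  -0.0026 -0.    ]
TANG 2.66 RAD -1.97
from torque TANG 3.16
```

View pics/ves7.png

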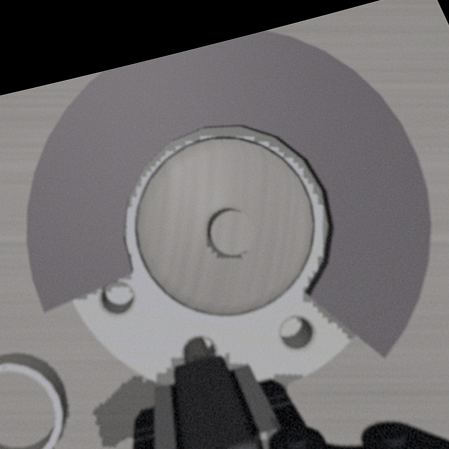

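Call:
arm_command(plan=[[[0.0,-0.0007,-0.0003,0,0,0,0],[0.0,-0.0014,-0.0006,0,0,0,0],[0.0,-0.0014,-0.0006,0,0,0,0],[0.0,-0.0014,-0.0006,0,0,0,0]]])

```text
time_s: 16.95
tool_pos: [0.4666, -0.1461, 0.1764]
tool_rot: [[0.236, -0.972, -0.001], [-0.972, -0.236, -0.003], [0.003, 0.001, -1.0]]
force: [1.1, -5.9, -2.0]
grip_width: 0.0167
```

```bash
python3 arc.py  164 163 162 161
```

```text
16.95 [ 0.4666 -0.1461  0.1764] [ 1.12 -5.93 -1.96] [-1.617 -0.2   -0.   ]
ang 166.68395173075837 r 0.05178248132899336 tilt [-5.0e-04 -3.1e-03 -1.0e+00]
164.0 [-0.0022 -0.001  -0.    ]
163.0 [-0.003  -0.0014 -0.    ]
162.0 [-0.0038 -0.0019 -0.    ]
161.0 [-0.0046 -0.0024 -0.    ]
TANG 5.51 RAD -2.46
from torque TANG 6.79
```

Call:
arm_command(plan=[[[0.0,-0.0008,-0.0004,0,0,0,0],[0.0,-0.0016,-0.0008,0,0,0,0],[0.0,-0.0016,-0.0008,0,0,0,0],[0.0,-0.0016,-0.0008,0,0,0,0]]])

```text
time_s: 17.45
tool_pos: [0.467, -0.145, 0.1764]
tool_rot: [[0.236, -0.972, -0.001], [-0.972, -0.236, -0.005], [0.005, 0.002, -1.0]]
force: [0.4, -7.7, -2.0]
grip_width: 0.0166
```

```bash
cat > meas.py <<'E'
from h import *
C=np.array([.517,-.158]); F=[];T=[];p=[]
for i in range(8):
    s=readout.get_state(); F.append(s['force']);T.append(s['wrist_torque']);p.append(s['tool_pos'])
    if i<7: imaging.camera('wrist')
F=np.mean(F,0);T=np.mean(T,0);p=np.mean(p,0);d=p[:2]-C;a=np.arctan2(d[1],d[0]);t=np.array([np.sin(a),-np.cos(a)])
print(s['time_s'],p.round(4),'ang',np.degrees(a)%360,'r',np.hypot(*d),'F',F.round(2),'T',T.round(3))
print('TANG F',-(F[:2]@t),'T/.225',-(np.array([-T[1],T[0]])@t)/.225,'tilt',s['tool_rot'][:,2].round(4))
E
python3 meas.py
```

```text
17.8 [ 0.467  -0.145   0.1764] ang 165.45722022119162 r 0.05169263041092077 F [ 0.53 -8.01 -2.42] T [-2.032 -0.129 -0.015]
TANG F 7.621095724888456 T/.225 8.599438101761443 tilt [-8.0e-04 -4.8e-03 -1.0e+00]
```

Call:
arm_command(plan=[[[0.0,-0.0007,-0.0004,0,0,0,0],[0.0,-0.0014,-0.0008,0,0,0,0],[0.0,-0.0021,-0.0012,0,0,0,0],[0.0,-0.0021,-0.0012,0,0,0,0],[0.0,-0.0021,-0.0012,0,0,0,0]]])

```text
time_s: 18.42
tool_pos: [0.4676, -0.1434, 0.1764]
tool_rot: [[0.235, -0.972, -0.001], [-0.972, -0.235, -0.007], [0.006, 0.003, -1.0]]
force: [0.4, -9.2, -3.2]
grip_width: 0.0169
```

```bash
python3 meas.py
```

```text
18.775 [ 0.4676 -0.1433  0.1764] ang 163.49474979025865 r 0.051567775842890066 F [ 0.18 -9.36 -3.14] T [-2.441 -0.038 -0.031]
TANG F 8.920051996760844 T/.225 10.354765022303072 tilt [-0.0012 -0.0065 -1.    ]
```

Call:
arm_command(plan=[[[0.0,-0.0009,-0.0004,0,0,0,0],[0.0,-0.0018,-0.0009,0,0,0,0],[0.0,-0.0027,-0.0013,0,0,0,0],[0.0,-0.0027,-0.0013,0,0,0,0],[0.0,-0.0027,-0.0013,0,0,0,0]]])

```text
time_s: 19.4
tool_pos: [0.4683, -0.1413, 0.1765]
tool_rot: [[0.235, -0.972, -0.001], [-0.972, -0.235, -0.009], [0.008, 0.003, -1.0]]
force: [0.6, -10.8, -3.5]
grip_width: 0.017
```

```bash
python3 meas.py
python3 - <<'E'
from h import *
c=cam('wrist','w8'); plane(c,.517,-.158,.12,fn='ves8')
E
```

```text
19.75 [ 0.4683 -0.1413  0.1765] ang 161.06804937119506 r 0.051522768854910826 F [  0.28 -11.21  -3.81] T [-2.957 -0.056  0.013]
TANG F 10.510941525762002 T/.225 12.348652802192035 tilt [-0.0013 -0.0088 -1.    ]
```

View pics/ves8.png

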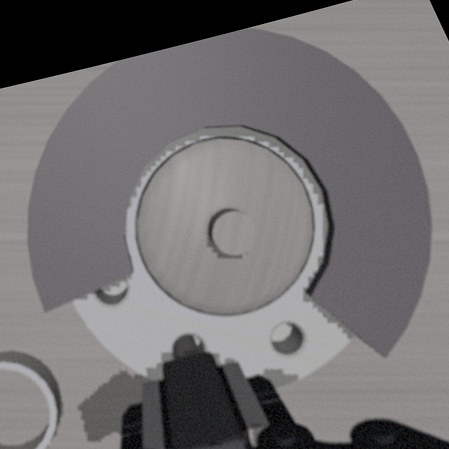

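Call:
arm_command(plan=[[[0.0,-0.0005,-0.0002,0,0,0,0],[0.0,-0.0009,-0.0005,0,0,0,0],[0.0,-0.0009,-0.0005,0,0,0,0],[0.0,-0.0009,-0.0005,0,0,0,0]]])

```text
time_s: 20.3
tool_pos: [0.4685, -0.1406, 0.1765]
tool_rot: [[0.235, -0.972, -0.001], [-0.972, -0.235, -0.01], [0.009, 0.004, -1.0]]
force: [0.7, -11.5, -3.9]
grip_width: 0.0168
```

```bash
python3 meas.py
```

```text
20.65 [ 0.4685 -0.1406  0.1765] ang 160.30984818688233 r 0.05149698239563296 F [  0.04 -12.06  -3.98] T [-3.21e+00 -2.10e-02  1.00e-03]
TANG F 11.340264913715677 T/.225 13.40104162913918 tilt [-0.0014 -0.0097 -1.    ]
```

Call:
arm_command(plan=[[[0.0,0.001,0.0006,0,0,0,0],[0.0,0.002,0.0012,0,0,0,0],[0.0,0.0032,0.0019,0,0,0,0],[0.0,0.0032,0.0019,0,0,0,0],[0.0,0.0032,0.0019,0,0,0,0]]])

```text
time_s: 21.28
tool_pos: [0.4678, -0.1415, 0.1765]
tool_rot: [[0.236, -0.972, 0.0], [-0.972, -0.236, -0.002], [0.002, 0.0, -1.0]]
force: [0.7, -5.6, -2.4]
grip_width: 0.017
```

```bash
python3 meas.py
```

```text
21.625 [ 0.4678 -0.1415  0.1765] ang 161.3995958977146 r 0.05187594112218478 F [ 1.38 -5.49 -2.32] T [-1.424 -0.383 -0.03 ]
TANG F 4.760061949815799 T/.225 5.456218912716338 tilt [ 4.0e-04 -2.4e-03 -1.0e+00]
```

Call:
arm_command(plan=[[[0.0,0.001,0.0006,0,0,0,0],[0.0,0.002,0.0012,0,0,0,0],[0.0,0.0029,0.0017,0,0,0,0],[0.0,0.0029,0.0017,0,0,0,0],[0.0,0.0029,0.0017,0,0,0,0]]])

```text
time_s: 22.25
tool_pos: [0.4665, -0.1432, 0.1762]
tool_rot: [[0.237, -0.972, -0.0], [-0.972, -0.237, 0.001], [-0.001, -0.0, -1.0]]
force: [1.2, 0.1, -1.2]
grip_width: 0.0168
```

```bash
python3 meas.py
python3 - <<'E'
from h import *
c=cam('wrist','w9'); plane(c,.517,-.158,.12,fn='ves9')
cv2.imwrite('pics/w9c.png',cv2.resize(c[0][100:300,180:380],None,fx=2.9,fy=2.9,interpolation=2))
E
```

```text
22.6 [ 0.4665 -0.1435  0.1762] ang 163.9605906220221 r 0.052553788588400256 F [ 1.99  0.98 -1.73] T [ 0.184 -0.53  -0.02 ]
TANG F -1.4907019042200527 T/.225 -1.438989514661151 tilt [-3.e-04  2.e-04 -1.e+00]
```

View pics/w9c.png

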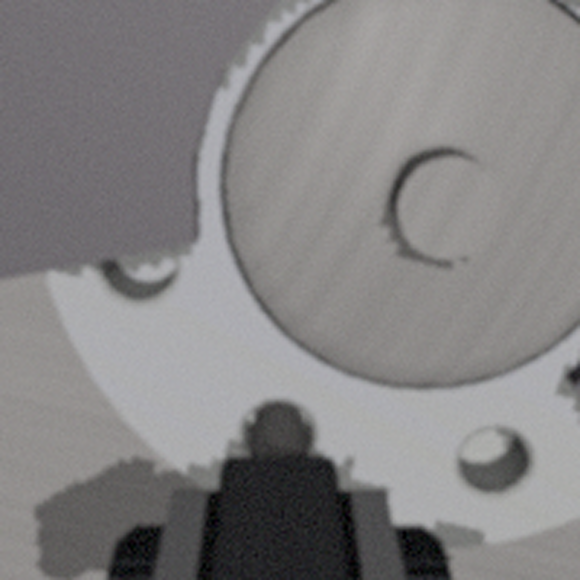

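View pics/ves9.png

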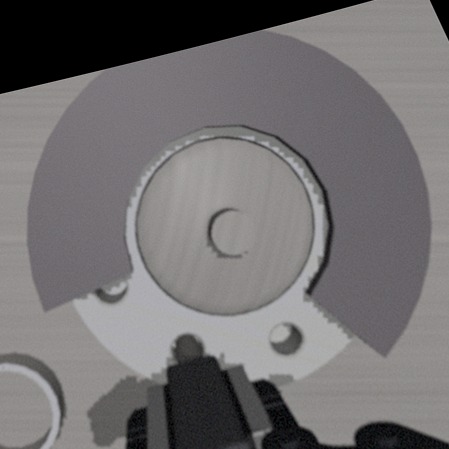

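Call:
arm_command(plan=[[[0.0,-0.0005,-0.001,0,0,0,0],[0.0,-0.0005,-0.001,0,0,0,0],[0.0,-0.0005,-0.001,-0.006,0,0,0],[0.0,-0.0005,-0.001,-0.014,0,0,0],[0.0,-0.0005,-0.001,-0.035,0,0,0],[0.0,-0.0005,-0.001,-0.07,0,0,0],[0.0,-0.0005,-0.001,-0.08,0,0,0],[0.0,-0.0005,-0.001,-0.08,0,0,0],[0.0,-0.0005,-0.001,-0.08,0,0,0]]])

```text
time_s: 23.78
tool_pos: [0.4665, -0.1426, 0.2549]
tool_rot: [[0.237, -0.972, -0.002], [-0.972, -0.237, 0.001], [-0.002, 0.002, -1.0]]
force: [-0.4, 0.1, -2.6]
grip_width: 0.0165
```

Run:
```python
from h import *
s=readout.get_state(); print(s['tool_pos'],s['force'],s['time_s'])
c=cam('wrist','w10'); plane(c,.517,-.158,.12,fn='ves10'); t=cam('top','t10'); plane(t,.5165,-.1587,.12,fn='ves10t')
cv2.imwrite('pics/t10c.png',cv2.resize(t[0][100:310,80:400],None,fx=2.4,fy=2.4,interpolation=2))
```

```text
[ 0.46654098 -0.14261196  0.25493168] [-0.40607331  0.09558188 -2.62317947] 23.775
```

View pics/ves10.png

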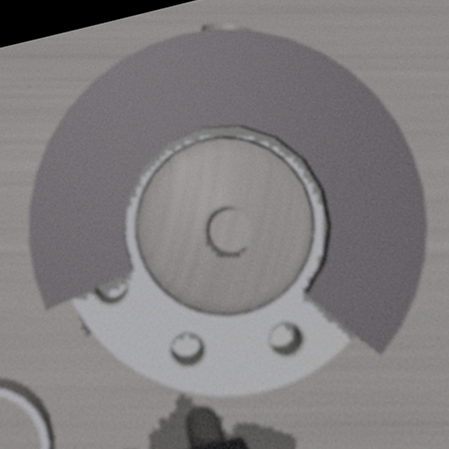

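View pics/t10c.png

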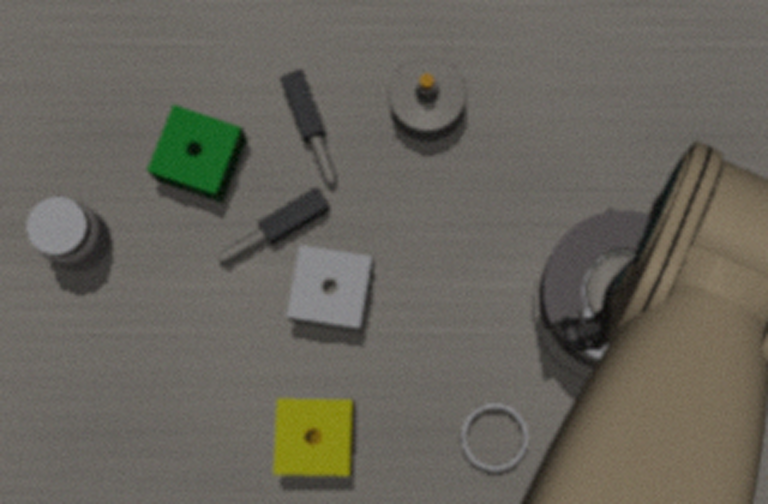

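Call:
arm_command(plan=[[[0.0,-0.05,-0.026,0,0,0,0],[0.0,-0.1,-0.052,0,0,0,0],[0.0,-0.15,-0.078,0,0,0,0],[0.0,-0.2,-0.104,0,0,0,0],[0.0,-0.235,-0.122,0,0,0,0],[0.0,-0.245,-0.1275,0,0,0,0],[0.0,-0.245,-0.1275,0.05,0,0,0],[0.0,-0.245,-0.1275,0.09,0,0,0],[0.0,-0.245,-0.1275,0.115,0,0,0],[0.0,-0.245,-0.1275,0.115,0,0,0],[0.0,-0.245,-0.1275,0.115,0,0,0]]])

```text
time_s: 25.25
tool_pos: [0.534, 0.1248, 0.1421]
tool_rot: [[0.236, -0.972, 0.001], [-0.972, -0.236, -0.0], [0.0, -0.001, -1.0]]
force: [0.5, -0.3, -0.1]
grip_width: 0.017
```

Run:
```python
from h import *
s=readout.get_state(); print(s['tool_pos'],s['force'],s['time_s'],s['tool_rot'][:,2])
c=cam('wrist','w11'); cs=cam('scene','s11')
P=pts(c); z=P[...,2]; m=(np.hypot(P[...,0]-.533,P[...,1]-.126)<.06)&(abs(z-.046)<.005); q=P[m][:,:2].astype(np.float32); print(cv2.minAreaRect(q))
a=cv2.resize(c[0][120:300,180:360],(560,560),interpolation=2); b=cv2.resize(cs[0][190:290,280:380],(560,560),interpolation=2)
cv2.imwrite('pics/c11.png',cv2.resize(np.hstack([a,b]),(800,400)))
```

```text
[0.53403489 0.12477615 0.14212597] [ 0.45046018 -0.32864819 -0.12739217] 25.25 [ 1.06285316e-03 -6.35637174e-05 -9.99999433e-01]
((0.5328332781791687, 0.1267550140619278), (0.07467899471521378, 0.0747586339712143), 81.15377807617188)
```

View pics/c11.png

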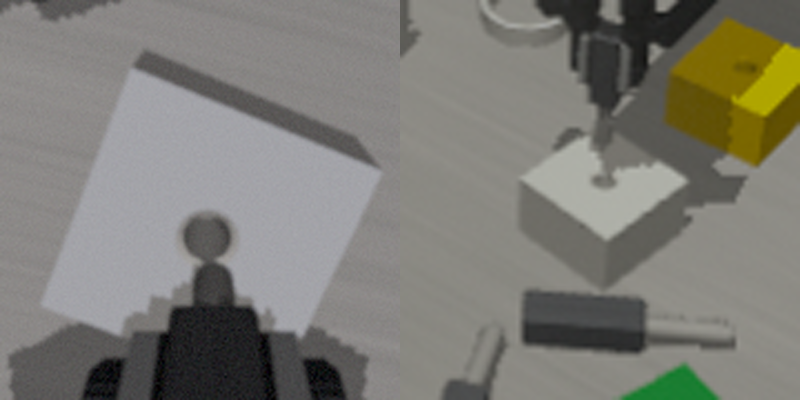

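Call:
arm_command(plan=[[[0.0,-0.0014,0.0,0.01,0,0,0],[0.0,-0.0014,0.0,0.02,0,0,0],[0.0,-0.0014,0.0,0.028,0,0,0],[0.0,-0.0014,0.0,0.035,0,0,0],[0.0,-0.0014,0.0,0.043,0,0,0],[0.0,-0.0014,0.0,0.05,0,0,0],[0.0,-0.0014,0.0,0.057,0,0,0],[0.0,-0.0014,0.0,0.06,0,0,0],[0.0,-0.0014,0.0,0.06,0,0,0]]])

```text
time_s: 26.48
tool_pos: [0.5329, 0.1265, 0.0811]
tool_rot: [[0.237, -0.972, -0.0], [-0.972, -0.237, -0.0], [-0.0, 0.0, -1.0]]
force: [-0.3, -0.3, -2.1]
grip_width: 0.017
```

Run:
```python
from h import *
s=readout.get_state(); print(s['tool_pos'],s['force'],s['wrist_torque'],s['time_s'])
c=cam('wrist','w12'); cs=cam('scene','s12')
a=cv2.resize(c[0][120:300,180:360],(560,560),interpolation=2); b=cv2.resize(cs[0][190:290,280:380],(560,560),interpolation=2)
cv2.imwrite('pics/c12.png',cv2.resize(np.hstack([a,b]),(800,400)))
```

```text
[0.53287784 0.126547   0.08106203] [-0.27572392 -0.32517494 -2.07731148] [-0.02805136 -0.01368519  0.00557027] 26.475
```

View pics/c12.png

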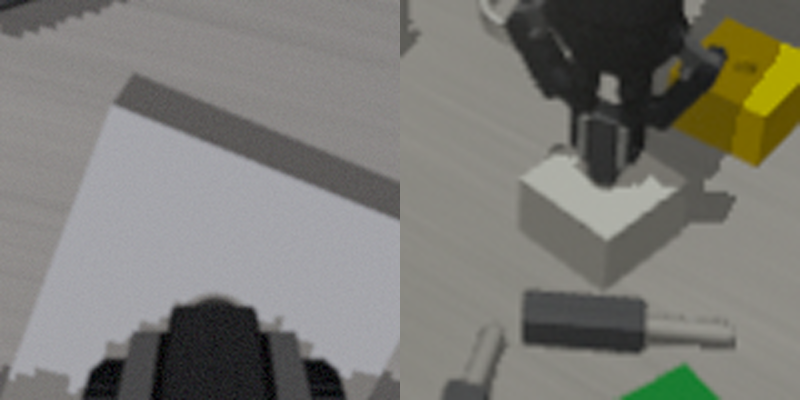

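Call:
arm_command(plan=[[[0.0,0,0,0.002,0,0,0],[0.0,0,0,0.004,0,0,0],[0.0,0,0,0.005,0,0,0],[0.0,0,0,0.005,0,0,0],[0.0,0,0,0.005,0,0,0]]])

```text
time_s: 27.2
tool_pos: [0.533, 0.1266, 0.0766]
tool_rot: [[0.237, -0.972, 0.0], [-0.972, -0.237, -0.0], [0.0, -0.0, -1.0]]
force: [-0.8, 0.0, 1.8]
grip_width: 0.0167
```

Seated: z is back at the grasp height and the vertical load has reversed. Now I release and lift.

Call:
arm_command(plan=[[[0.2,0,0,0,0,0,0],[0.4,0,0,0,0,0,0],[0.45,0,0,0,0,0,0],[0.45,0,0,0,0,0,0],[0.45,0,0,-0.02,0,0,0],[0.45,0,0,-0.05,0,0,0],[0.45,0,0,-0.1,0,0,0],[0.45,0,0,-0.15,0,0,0],[0.45,0,0,-0.2,0,0,0],[0.45,0,0,-0.2,0,0,0],[0.45,0,0,-0.2,0,0,0]]])

```text
time_s: 28.58
tool_pos: [0.5328, 0.1265, 0.276]
tool_rot: [[0.237, -0.972, -0.0], [-0.972, -0.237, -0.0], [-0.0, 0.0, -1.0]]
force: [-0.7, -0.7, -0.3]
grip_width: 0.0386
```

Run:
```python
from h import *
s=readout.get_state(); print(s['tool_pos'],s['q'],s['time_s'])
c=cam('wrist','w13'); cs=cam('scene','s13')
P=pts(c); z=P[...,2]
def rep(n,m):
    q=P[m].astype(np.float32); r=cv2.minAreaRect(q[:,:2]); print(n,len(q),r,np.percentile(q[:,2],[5,50,95]).round(4))
near=lambda x,y,r:(np.hypot(P[...,0]-x,P[...,1]-y)<r)
rep('bar',near(.533,.126,.025)&(z>.085))
m=(z>.012)&(P[...,0]>.5)&(P[...,1]>.0)&(P[...,0]<.85)
mm=(m&(c[0].max(2)<200)).astype(np.uint8); n,l,stt,ce=cv2.connectedComponentsWithStats(mm)
for i in range(1,n):
    if stt[i,4]>300: rep((i,stt[i].tolist()),l==i)
cv2.imwrite('pics/s13c.png',cv2.resize(cs[0][130:330,220:440],None,fx=3,fy=3,interpolation=2))
```

```text
[0.53284332 0.12652914 0.27598634] [ 1.15085186e-01  1.25965617e-01 -1.53165596e-01  1.29188041e+00
  1.84196058e-05  3.01787442e+00] 28.575Traceback (most recent call last):
  File "<stdin>", line 8, in <module>
  File "<stdin>", line 6, in rep
cv2.error: OpenCV(4.12.0) /io/opencv/modules/imgproc/src/convhull.cpp:143: error: (-215:Assertion failed) total >= 0 && (depth == CV_32F || depth == CV_32S) in function 'convexHull'
```

View pics/w13.png

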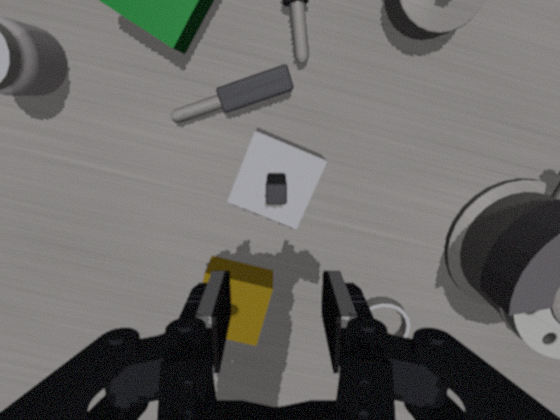

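The bar is back in the white stand at (276,190). The two larger look-alike bars still lie at (250,90) and (297,30). Standing them up again would mean working with the gripper right beside the seated bar, and each would have to balance on its narrow tip. I judge that riskier than leaving them, so I'll report it. One last check of the bar, collar and bystanders comes next.

Run:
```python
from h import *
c=cam('wrist'); cs=cam('scene','s14'); ct=cam('top','t14')
plane(ct,.5165,-.1587,.12,fn='ves14')
P=pts(c); z=np.nan_to_num(P[...,2]); q=P[(np.hypot(P[...,0]-.533,P[...,1]-.126)<.03)&(z>.088)&(z<.11)]; print('bar top',len(q),np.median(q,0),np.ptp(q[:,:2],axis=0) if len(q) else '')
for o in ['burner','jar_a','jar_ring','vessel']:
    print(o,[(round(r['score'],2),toW(cs,r['point']).round(3).tolist()) for r in find_in('scene',o)])
cv2.imwrite('pics/s14c.png',cv2.resize(cs[0][130:330,220:440],None,fx=3,fy=3,interpolation=2))
```

```text
bar top 497 [0.53438054 0.12761763 0.09784928] [0.02054962 0.02053997]
burner [(0.69, [0.74, 0.043, 0.046])]
jar_a [(0.93, [0.612, -0.379, 0.056]), (0.61, [0.608, 0.393, 0.06])]
jar_ring [(0.72, [0.391, -0.037, 0.013]), (0.72, [0.5, -0.155, 0.121]), (0.37, [0.479, -0.166, 0.122])]
vessel [(0.81, [0.553, -0.129, 0.107]), (0.53, [0.498, -0.156, 0.124])]
```

View pics/s14c.png

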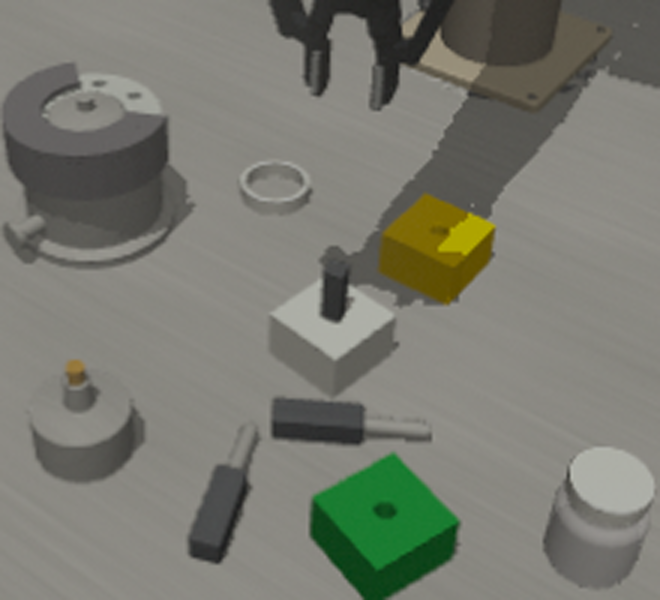

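View pics/ves14.png

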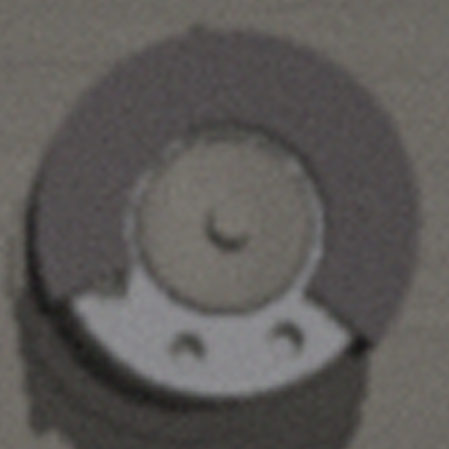

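The bar stands upright in the white stand at crop (335,290), with its top at 0.098 m. The collar's holes are at (187,347) and (287,337), so it has held its turn of about 135°. The burner, jars and ring are where they were. I hand in now.

```bash
python3 -c "
from workcell import finish_job
print(finish_job())"
```

```text
the job is handed in; nothing more can be done
None
```

The collar is snug and the bar is back upright in the white stand, but I knocked over the two larger look-alike bars along the way.

- **Collar:** I turned it clockwise only with the bar, about 81° in one hole and about 54° in the next. It met the seal at about 130° of loose turn. I then tightened it about 0.10 rad further, where the averaged sideways push read about 11.3 N. A separate estimate from wrist torque read higher, at 13.4 N, but that used a rough lever arm. Pictures after I let go and before hand-in show the holes where they were, so it did not turn back.
- **Bar:** it is seated and upright, with its top at 98 mm. I handed in at about 29 s with the gripper clear of everything.
- **What went wrong:** the two look-alike bars behind the white stand were upright before I lowered the gripper to grasp, and lying down when I next looked. I probably brushed one with the gripper's linkage. I left them lying, because standing them on their narrow tips right beside the seated bar risked undoing the finished job. "Leave the other things where they are" was therefore not fully met.
- **Other things:** the burner, both jars and the ring measured within about 4 mm of their starting places. The yellow and green blocks look unmoved.

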